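Turn the keyway of a hex bar upward

TASK

On the rubber bench mat lie two aluminium hex bars; the longer one has a keyway milled along one of its faces, now facing obliquely down to the robot's left. Roll that bar over, one face at a time and letting it come to rest on each face, without picking it up, until it lies on the mat with the keyway facing straight up for the fitter. Leave the shorter plain bar and the brass bushing where they are.

Things in the scene. Friction and masses are not known exactly. Their poses are not given: they have to be found in the camera images.
- keyed_center (a point): Centre of the loose keyed hex bar (aluminium, 0.55 kg): 120 mm long, 45 mm across flats, 52 across corners, faces 26 mm wide; lies on a face, centre 22.5 mm above the mat. x: along the bar, at first within 30 degrees of world x. z: out of the face with the keyway (12 wide, 4 deep, full length), at first 120 degrees from up on the +y side: two 60 degree rolls to -y, each 26 mm, bring it up.
- plain_center (a point): Centre of the plain hex bar, a bystander: same section but 85 mm long and no keyway, on the mat beside the keyed bar (either side), about parallel to it, about 0.2 m away. x along the bar. Leave it alone.
- mat: Black grippy rubber bench mat, fixed, 300 x 460 x 6 mm; top 6 mm above the table. Origin: centre of its underside; x and y along its 300 and 460 mm sides, z up. A bar on it tips about its far lower edge when a side corner edge is pushed inward and followed upward along its arc; pushed low it may slide.
- bushing: Brass bushing, a bystander: upright ring 40 mm outside, 24 mm inside, 30 mm high, standing on the mat near its far edge. Origin at the centre of its underside. Leave it alone.
Mind the look-alikes: they are no part of the job. Leave any orange or purple look-alike of the part that bears keyed_center alone.

How it is judged:
By the outcome, as a careful person would: the job done as asked, in the order asked, and still so for the second after the job is handed in, with the robot touching nothing.
It also fails if it takes over 42 s, if anything falls off the work surface, if the arm or the gripper's body presses on something with over 40 N, if the wrist force passes 120 N, or if a joint passes its speed limit or range.

ROBOT

A 6-joint arm with a two-finger parallel gripper is mounted at the origin on the work surface. World frame = base frame: x ahead of the robot, y to its left, z up, the work surface at z = 0. Lengths are in m, angles in rad, forces in N, time in s.
With the tool pointing down it reaches from about 0.35 to 0.975 m from the base axis. Payload 4.9 kg.
Tool frame: the origin (TCP) lies midway between the tips of the shut fingers; the grasp point (between the pads) lies 19 mm behind it (tcp_to_grasp is the distance from the TCP to the grasp point, in m); y points along the fingers, z is the direction in which the jaws open and shut, and the axes are right-handed (so a half turn about y gives the same grasp; the last joint's range is limited). The gripper opens to 85 mm and grips with 20 to 120 N. Pads are 22 mm wide; open, the fingers measure 114 mm over their backs; the gripper's body (76 mm by 85 mm) begins 54 mm behind the grasp point. The pads swing forward as they close: fully open they stand 13 mm farther back than shut.
Start: joints at [1.105, 0.053, 1.613, -0, 1.476, -0.119], TCP at [0.212, 0.588, 0.231] pointing down, gripper open.
Joint ranges: [-3.01, 3.01], [-1.01, 2.22], [0.06, 2.58], [-1.02, 4.17], [0.09, 2.62], [-3.14, 3.14]. Speed limits (rad/s): [2.57, 2.57, 3.14, 3.14, 3.14, 3.14].

INTERFACE

Orientations are given as a unit quaternion [w, x, y, z].
In Python, from cell import state, get_image, hand_in, tcp_to_grasp gives the robot as it stands.
- The arm moves only by the shell command python3 -m inch 'ROWS' [OPENING] [FORCE]. ROWS is JSON, a list that holds one entry, the list of rows, each a list of 4 numbers: the shift along the tool's x, y, z in m, then the turn about the tool's y in degrees. In form: [[[x, y, z, spin], ...]]. A call has 1 to 10 rows; each row shifts and turns the commanded pose from where the row before left it, along the tool's axes as they then stand; what a row does not reach is not made up. A row lasts 1/12 s, in which the tool goes at most 41.7 mm and 7.16 degrees, less where a joint would pass 70% of its speed; a pose out of reach is approached as far as the arm can. A call is refused whole if a number of a shift passes 0.0417 or a number of a turn 7.16, either way. A call with a gripper value outside its range is refused whole. OPENING is the closure, from 0 (fully open) to 1 (shut), set as the call begins (- or left out, the last holds). The fingers move at their own pace and stop on an object; FORCE is the grip in N (left out, the last holds). Time passes only in rows, so rows that do not move let the fingers close. It gives the time, the measured TCP pose, the force and the opening at its end, in the units of the state.
- state(): the state, without advancing time (a new reading comes with each control period).
- get_image(name): name is "side" or "top"; returns a dict with "image" (420x560x3 uint8, red, green, blue), "fovy" (degrees; the focal length in pixels is half the picture's height over the tangent of half this angle, whatever the lens; pixels are square), "cx", "cy" (the principal point, pixels), "position" and "orientation" of the camera in the world. Camera axes: x right, y up, looking along -z (the intrinsics and any distortion apply to the point x, -y, -z); pixel columns grow to the right and rows downward; lengths in m; the calibration is good to about 2 mm. A picture is of the moment at which its call begins. There is no depth.
- hand_in(): hands the job in, once; it reports no verdict.
The state is a dict: "time_s": time; "joint_positions": joint angles; "dq": joint speeds; "joint_torque": joint torques, N m; "tcp_pos": TCP position; "tool_rot": TCP orientation; "wrist_force": force on the tool from outside, world axes, zero at the start; "ft_torque": the same for the moment, N m; "grip_width": finger opening in m.
Only numpy, scipy, OpenCV 4.12 (cv2) and the standard library are available. Lean on these libraries where they do the work, as an engineer would, in place of code of your own. Each camera call takes 0.05 s, during which the arm holds its last target.

## Working session

There is one attempt and no reset: what is moved stays moved. The work goes in short steps, Python scripts to look and compute and a shell command to move; the robot and the scene stay as the last step left them, time stands still between calls to the robot, and variables do not carry over. Pictures are saved under pics/ and viewed, and the job is handed in when it is done.

```bash
ls; mkdir -p pics; python3 - <<'E'
from cell import *
import cv2
print(state())
for n in("side","top"):
    d=get_image(n); cv2.imwrite(f"pics/{n}0.png",d["image"][:,:,::-1]); print(n,{k:v for k,v in d.items() if k!="image"})
print(tcp_to_grasp)
E
```

```text
pics
{'time_s': 0.0, 'joint_positions': array([ 1.10498765e+00,  5.33614440e-02,  1.61431746e+00, -1.16933772e-05,
        1.47598443e+00, -1.18988334e-01]), 'dq': array([ 0.00014   ,  0.00030653,  0.00125373, -0.00040627, -0.00032932,
       -0.00056032]), 'joint_torque': array([ 7.79709735e-04, -3.93682158e+01, -3.70181000e+01, -1.11410063e-04,
        7.24529615e-03, -2.94798959e-06]), 'tcp_pos': array([0.21215444, 0.5872217 , 0.23004616]), 'tool_rot': array([-0.69579915,  0.69720357, -0.12221251,  0.12179834]), 'wrist_force': array([-1.31815046, -0.7677234 , -0.07971371]), 'ft_torque': array([-0.05032144, -0.04296642,  0.00072371]), 'grip_width': 0.0853408877449557}
side {'fovy': 51.82541766589876, 'cx': 281.2747024396009, 'cy': 201.9459201100508, 'position': array([ 0.52174924, -0.50872083,  0.55269354]), 'orientation': array([ 0.89590027,  0.44192365, -0.01374088, -0.04332874])}
top {'fovy': 46.260935837714925, 'cx': 284.8663817757475, 'cy': 212.04768260204443, 'position': array([0.3828727 , 0.13618481, 1.22188452]), 'orientation': array([ 0.71384488,  0.06576296, -0.06485815, -0.69418595])}
0.0187
```

View pics/side0.png

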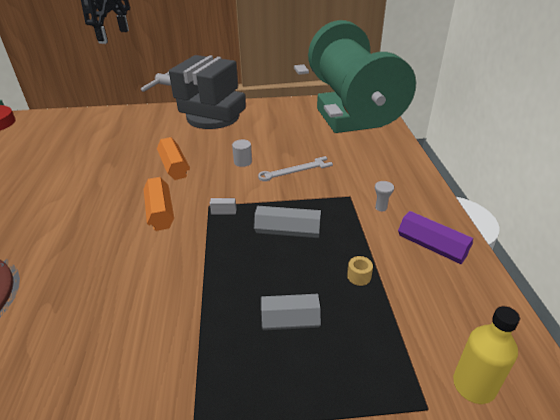

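View pics/top0.png

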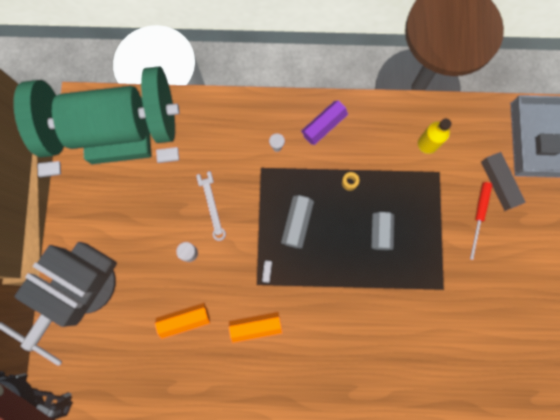

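The candidates are:
- Grey bar at side (288,221) / top (298,221): the longer one.
- Grey bar at side (290,311) / top (382,231): shorter and plain.
- Orange bars at top (182,320) and (255,327), and a purple bar at top (325,122): look-alikes.

The long grey bar on the mat fits the description. Next I'll measure it and confirm with an enlarged crop.

```bash
cat > h.py <<'E'
import numpy as np, cv2
from cell import *
from scipy.spatial.transform import Rotation as R
def q(o): return R.from_quat([o[1],o[2],o[3],o[0]])
def ray(d,uv,z):
    H=d["image"].shape[0]; f=H/2/np.tan(np.radians(d["fovy"])/2)
    v=q(d["orientation"]).apply([(uv[0]-d["cx"])/f,-(uv[1]-d["cy"])/f,-1]); p=np.array(d["position"])
    return p+v*(z-p[2])/v[2]
def proj(d,P):
    H=d["image"].shape[0]; f=H/2/np.tan(np.radians(d["fovy"])/2)
    c=q(d["orientation"]).inv().apply(np.array(P)-d["position"])
    return np.array([d["cx"]+f*c[0]/-c[2], d["cy"]-f*c[1]/-c[2]])
def matinfo(d):
    im=cv2.cvtColor(d["image"],cv2.COLOR_RGB2HSV)
    return im
def bars(d,matc):
    hsv=cv2.cvtColor(d["image"],cv2.COLOR_RGB2HSV)
    m=((hsv[...,1]<60)&(hsv[...,2]>75)).astype(np.uint8)*255
    z=np.zeros_like(m); cv2.fillConvexPoly(z,np.int32(matc),255); m&=z
    cs,_=cv2.findContours(m,cv2.RETR_EXTERNAL,cv2.CHAIN_APPROX_NONE)
    return m,[c for c in cs if cv2.contourArea(c)>150]
E
python3 - <<'E'
from h import *
d=get_image("top"); s=get_image("side")
for uv in [(261,168),(440,172),(443,289),(257,286)]: print(ray(d,uv,.006).round(4))
for uv in [(209,201),(350,197),(424,405),(195,417)]: print(ray(s,uv,.006).round(4))
m,cs=bars(d,[(262,170),(439,174),(441,287),(259,284)])
for c in cs:
    r=cv2.minAreaRect(c); b=cv2.boxPoints(r); print(r, [ray(d,p,.0285)[:2].round(4).tolist() for p in b], ray(d,r[0],.0285).round(4))
a=cv2.resize(s["image"][190:340,190:390],None,fx=4,fy=4,interpolation=2); cv2.imwrite("pics/c_side.png",a[:,:,::-1])
a=cv2.resize(d["image"][160:300,250:450],None,fx=4,fy=4,interpolation=2); cv2.imwrite("pics/c_top.png",a[:,:,::-1])
E
```

```text
[0.7233 0.2052 0.006 ]
[ 0.7256 -0.2526  0.006 ]
[ 0.4298 -0.251   0.006 ]
[0.4244 0.204  0.006 ]
[0.4283 0.2205 0.006 ]
[0.7233 0.2025 0.006 ]
[ 0.7219 -0.2446  0.006 ]
[ 0.4297 -0.2317  0.006 ]
((266.5461730957031, 271.13079833984375), (9.798744201660156, 23.938703536987305), 7.125016689300537) [[0.4324, 0.1954], [0.4897, 0.1903], [0.4874, 0.1666], [0.4302, 0.1719]] [0.4598 0.181  0.0285]
((382.0, 230.0), (38.0, 22.0), 90.0) [[0.6147, -0.0718], [0.6163, -0.1262], [0.522, -0.125], [0.5205, -0.0714]] [ 0.568  -0.0986  0.0285]
((297.1470947265625, 220.9118194580078), (22.070741653442383, 52.63022994995117), 14.03624439239502) [[0.5271, 0.1504], [0.6556, 0.1224], [0.6435, 0.0689], [0.5155, 0.0979]] [0.5848 0.11   0.0285]
```

View pics/c_side.png

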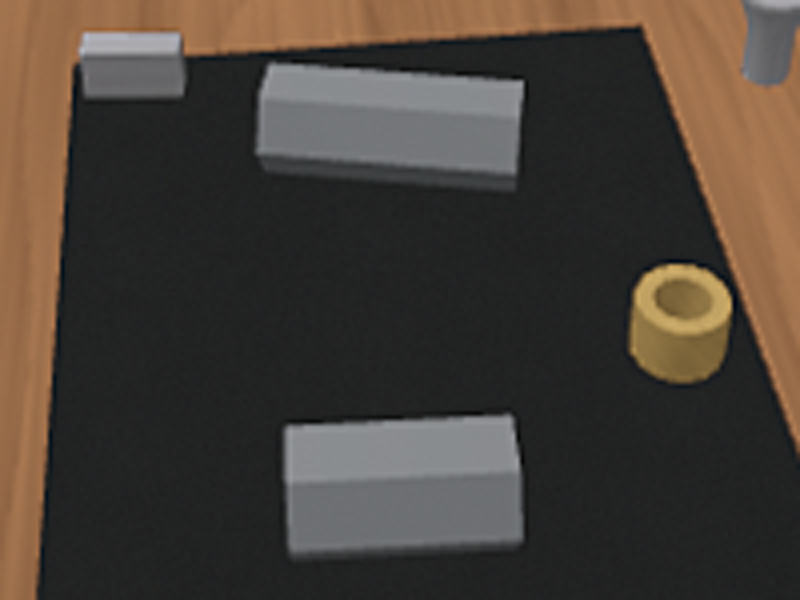

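View pics/c_top.png

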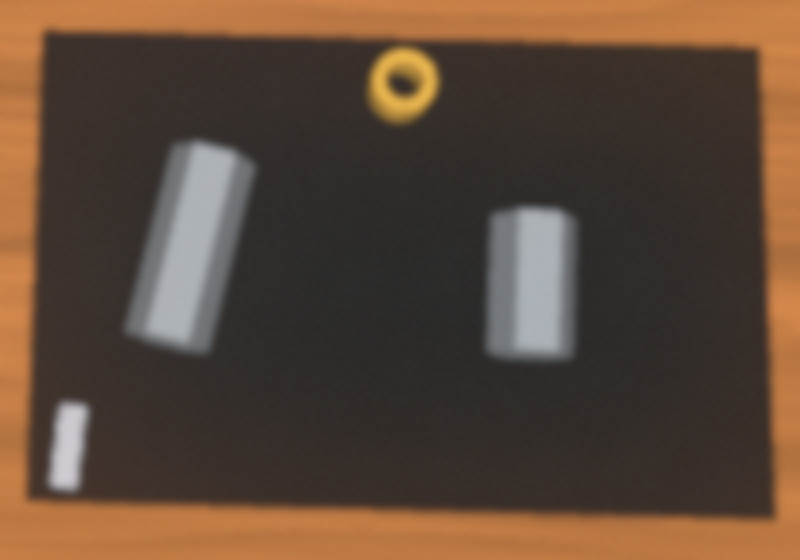

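```bash
python3 - <<'E'
from h import *
s=get_image("side");d=get_image("top")
T=q(state()["tool_rot"]); print(T.as_matrix().round(3))
a=ray(s,(254.2,232),.006);b=ray(s,(319,237.5),.006);print(a,b,np.degrees(np.arctan2(b[1]-a[1],b[0]-a[0])))
# top face
f=[ray(s,(190+u/4,190+v/4),.051) for u,v in[(270,65),(523,81),(520,118),(265,97)]]; print(np.round(f,4),np.mean(f,0))
f=[ray(d,(250+u/4,160+v/4),.051) for u,v in[(195,143),(237,153),(186,347),(147,333)]]; print(np.round(f,4),np.mean(f,0))
E
```

```text
[[ 0.94  -0.     0.34 ]
 [-0.34  -0.001  0.94 ]
 [-0.    -1.    -0.001]]
[0.51843848 0.11284684 0.006     ] [0.63866202 0.0845427  0.006     ] -13.247856866355121
[[0.5278 0.1341 0.051 ]
 [0.6441 0.1095 0.051 ]
 [0.6385 0.0832 0.051 ]
 [0.5244 0.1105 0.051 ]] [0.58373075 0.10934195 0.051     ]
[[0.6433 0.108  0.051 ]
 [0.6378 0.0823 0.051 ]
 [0.5183 0.1106 0.051 ]
 [0.5261 0.1341 0.051 ]] [0.58136951 0.10878118 0.051     ]
```

The top image and the crops agree. The keyed bar is the 120 mm grey one, centred near (0.582, 0.1095) with a heading of about -12.8°. I'll align the tool so its z axis runs along the bar and its x axis points in the push direction. Both fingers, spread apart, will push on the +y corner edge.

```bash
python3 -m inch '[[[0,0,0,6.9],[0,0,0,6.9],[0,0,0,6.9],[0,0,0,6.9],[0,0,0,6.9],[0,0,0,6.9],[0,0,0,6.9],[0,0,0,6.9],[0,0,0,6.9],[0,0,0,6.9]]]' 0.35 30
python3 -m inch '[[[0,0,0,6.9],[0,0,0,6.9],[0.03,0,0,0],[0.03,0,0,0],[0.03,0,0,0],[0.03,0,0,0],[0.03,0,0,0],[0.03,0,0,0],[0.03,0,0,0],[0.03,0,0,0]]]'
python3 -m inch '[[[0.02,0,0.03,0],[0.02,0,0.03,0],[0.02,0,0.03,0],[0.02,0,0.03,0],[0,0,0.03,0],[0,0,0.03,0],[0,0,0.03,0],[0,0,0.03,0],[0,0,0.03,0],[0,0,0.03,0]]]'
python3 -m inch '[[[0,0,0.03,0],[0,0,0.03,0],[0,0,0.03,0],[0,0,0.03,0],[0,0,0.03,0],[0,0,0.01,0],[0,0,0,0]]]'
python3 - <<'E'
from h import *
s=state(); T=q(s["tool_rot"]).as_matrix(); print(T.round(3), s["joint_positions"].round(2))
t=np.array([0.5935,0.160,.1])-s["tcp_pos"]; print(t@T)
E
```

```text
time_s: 1.13
tcp_pos: [0.2124, 0.5877, 0.2312]
tool_rot: [-0.503, 0.503, -0.497, 0.497]
wrist_force: [-0.7, 0.8, 0.6]
grip_width: 0.0556
time_s: 1.97
tcp_pos: [0.1593, 0.3523, 0.2311]
tool_rot: [-0.442, 0.442, -0.552, 0.552]
wrist_force: [0.1, 0.4, 0.4]
grip_width: 0.0554
time_s: 2.8
tcp_pos: [0.4364, 0.2091, 0.2313]
tool_rot: [-0.442, 0.442, -0.552, 0.552]
wrist_force: [-0.4, -0.2, 0.2]
grip_width: 0.0551
time_s: 3.38
tcp_pos: [0.5925, 0.1738, 0.2307]
tool_rot: [0.441, -0.442, 0.553, -0.552]
wrist_force: [-0.3, -0.2, -0.2]
grip_width: 0.0552
[[-0.221 -0.001  0.975]
 [-0.975 -0.    -0.221]
 [ 0.    -1.    -0.001]] [ 0.16  0.04  1.63 -0.    1.48  0.39]
[0.01321427 0.13073816 0.00409652]
```

```bash
python3 -m inch '[[[0,0.03,0,0],[0,0.03,0,0],[0,0.03,0,0],[0,0.03,0,0],[0,0.03,0,0],[0,0.03,0,0],[0,0.02,0.004,0],[0,0.015,0,0],[0,0,0,0],[0,0,0,0]]]'
python3 - <<'E'
from h import *
s=get_image("side");d=get_image("top")
a=np.vstack([cv2.resize(s["image"][100:260,190:390],None,fx=3,fy=3)[:, :],])
b=cv2.resize(d["image"][160:300,230:430],None,fx=3,fy=3)
cv2.imwrite("pics/s1.png",a[:,:,::-1]);cv2.imwrite("pics/t1.png",b[:,:,::-1])
E
```

```text
time_s: 4.22
tcp_pos: [0.5933, 0.1741, 0.0158]
tool_rot: [0.441, -0.443, 0.552, -0.552]
wrist_force: [0.2, -0.4, 1.2]
grip_width: 0.0554
```

View pics/s1.png

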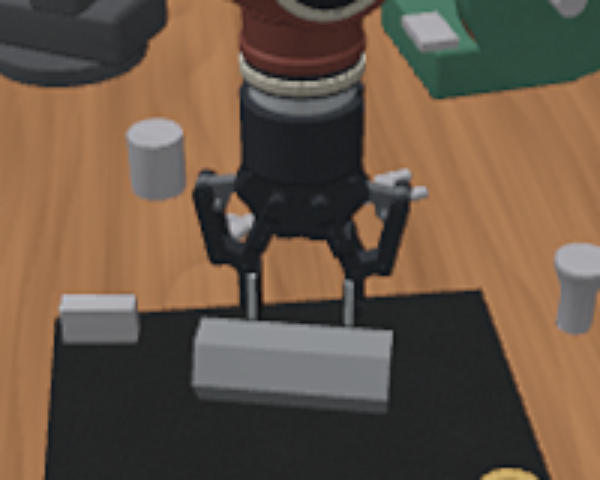

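View pics/t1.png

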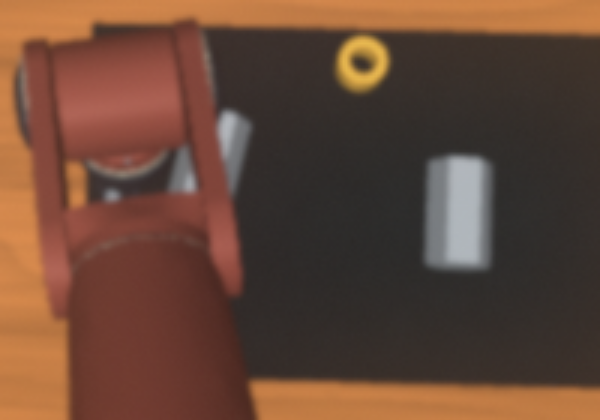

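```bash
python3 -m inch '[[[0.008,0,0,0],[0.008,0,0,0],[0.005,0,0,0],[0,0,0,0]]]'
python3 -m inch '[[[0.002,0,0,0],[0.002,0,0,0],[0,0,0,0]]]'
python3 -m inch '[[[0.002,0,0,0],[0.001,0,0,0],[0,0,0,0]]]'
```

```text
time_s: 4.65
tcp_pos: [0.5904, 0.152, 0.0169]
tool_rot: [-0.442, 0.441, -0.552, 0.553]
wrist_force: [0.6, -0.3, -0.7]
grip_width: 0.0553
time_s: 4.9
tcp_pos: [0.5896, 0.1494, 0.0165]
tool_rot: [0.442, -0.441, 0.552, -0.552]
wrist_force: [-0.1, 0.4, 0.1]
grip_width: 0.0557
time_s: 5.15
tcp_pos: [0.5892, 0.1471, 0.0167]
tool_rot: [0.442, -0.441, 0.552, -0.552]
wrist_force: [-0.1, 4.7, 0.5]
grip_width: 0.0556
```

```bash
python3 -m inch '[[[0.0012,-0.0008,0,0],[0.0008,-0.001,0,0],[0.0009,-0.0012,0,0],[0.001,-0.0013,0,0],[0.001,-0.0012,0,0],[0.001,-0.0012,0,0]]]'
python3 - <<'E'
from h import *
s=get_image("side")
cv2.imwrite("pics/s2.png",cv2.resize(s["image"][100:260,190:390],None,fx=3,fy=3)[:,:,::-1])
E
```

```text
time_s: 5.65
tcp_pos: [0.5878, 0.1408, 0.0236]
tool_rot: [-0.442, 0.442, -0.552, 0.552]
wrist_force: [0.3, 4.5, 2.8]
grip_width: 0.0554
```

View pics/s2.png

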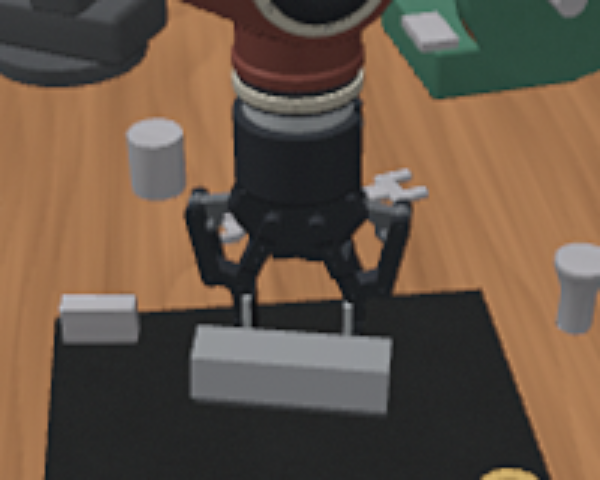

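The lower dark face has closed up and the near bottom edge hasn't moved (row about 405), so the bar is tipping without sliding. I'll continue along the arc.

```bash
python3 -m inch '[[[0.0012,-0.0013,0,0],[0.0012,-0.0013,0,0],[0.0012,-0.0012,0,0],[0.0013,-0.0012,0,0],[0.0013,-0.0011,0,0],[0.0014,-0.001,0,0],[0.0014,-0.001,0,0],[0.0014,-0.0009,0,0]]]'
python3 -m inch '[[[0.0014,-0.0009,0,0],[0.0014,-0.0008,0,0],[0.0014,-0.0007,0,0],[0.0014,-0.0006,0,0],[0.0014,-0.0005,0,0]]]'
python3 - <<'E'
from h import *
s=get_image("side")
cv2.imwrite("pics/s3.png",cv2.resize(s["image"][100:260,190:390],None,fx=3,fy=3)[:,:,::-1])
E
```

```text
time_s: 6.37
tcp_pos: [0.5847, 0.13, 0.0316]
tool_rot: [0.441, -0.442, 0.552, -0.552]
wrist_force: [0.6, 0.1, 0.4]
grip_width: 0.0556
time_s: 6.78
tcp_pos: [0.5837, 0.1236, 0.0356]
tool_rot: [-0.442, 0.442, -0.552, 0.552]
wrist_force: [0.7, -0.0, -1.1]
grip_width: 0.0558
```

View pics/s3.png

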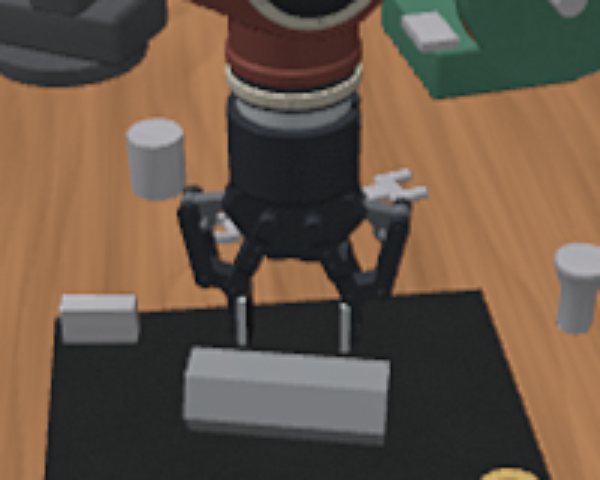

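```bash
python3 -m inch '[[[-0.004,0,0,0],[-0.004,0,0,0],[0,0.006,0,0],[0,0.007,0,0],[0,0.006,0,0],[0,0,0,0]]]'
python3 - <<'E'
from h import *
s=get_image("side")
cv2.imwrite("pics/s4.png",cv2.resize(s["image"][180:260,230:350],None,fx=6,fy=6,interpolation=2)[:,:,::-1])
E
```

```text
time_s: 7.33
tcp_pos: [0.5837, 0.1314, 0.014]
tool_rot: [0.441, -0.443, 0.553, -0.551]
wrist_force: [-0.2, 0.5, 0.9]
grip_width: 0.0557
```

View pics/s4.png

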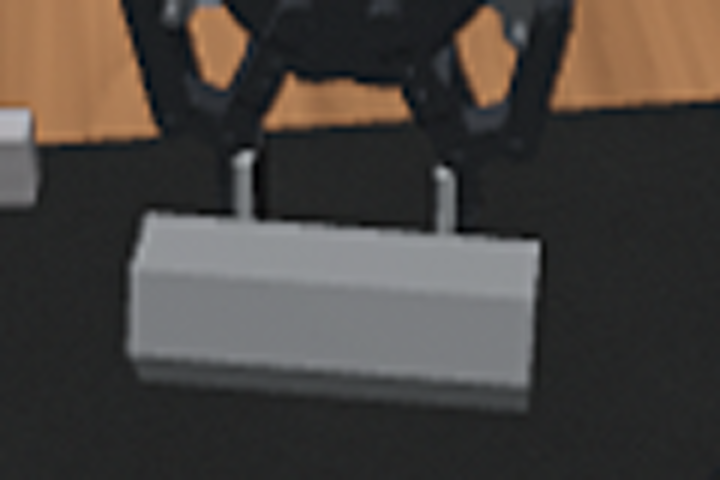

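```bash
python3 - <<'E'
from h import *
s=get_image("side")
P=lambda u,v,z: ray(s,(230+u/6,180+v/6),z)
f=np.array([P(u,v,.051) for u,v in[(150,213),(540,238),(532,298),(138,270)]])
c=f.mean(0); t=(f[1]+f[2]-f[0]-f[3]); a=np.arctan2(t[1],t[0]); print(f.round(4),c,np.degrees(a))
b=P(525,410,.006)-P(142,380,.006);print(np.degrees(np.arctan2(b[1],b[0])),P(525,410,.006),P(142,380,.006))
T=q(state()["tool_rot"]).as_matrix(); print((c-state()["tcp_pos"])@T)
E
```

```text
[[0.522  0.1071 0.051 ]
 [0.6384 0.0827 0.051 ]
 [0.6317 0.0559 0.051 ]
 [0.5173 0.0807 0.051 ]] [0.57735924 0.08163505 0.051     ] -12.034180894886552
-12.456889930446442 [0.63131973 0.05593275 0.006     ] [0.51618471 0.08136669 0.006     ]
[ 0.05023255 -0.03549296  0.00369295]
```

The first roll is done: the bar rests flat, shifted 26–27 mm, with its heading kept. Now the second roll.

```bash
python3 -m inch '[[[0.004,-0.001,0,0],[0.004,-0.001,0,0],[0.001,0,0,0],[0,0,0,0]]]'
python3 -m inch '[[[0.0015,0,0,0],[0.001,0,0,0],[0,0,0,0]]]'
```

```text
time_s: 7.77
tcp_pos: [0.5837, 0.1223, 0.019]
tool_rot: [-0.442, 0.441, -0.552, 0.552]
wrist_force: [0.2, 0.4, 0.1]
grip_width: 0.0555
time_s: 8.02
tcp_pos: [0.5833, 0.1208, 0.0189]
tool_rot: [0.442, -0.441, 0.552, -0.552]
wrist_force: [1.0, 3.0, 0.1]
grip_width: 0.0558
```

```bash
python3 -m inch '[[[-0.001,0.002,0,0],[0.001,0.0005,0,0],[0.0012,-0.0008,0,0],[0.0008,-0.001,0,0],[0.0009,-0.0012,0,0],[0.001,-0.0013,0,0],[0.001,-0.0012,0,0],[0.001,-0.0012,0,0]]]'
python3 -m inch '[[[0.0012,-0.0013,0,0],[0.0012,-0.0013,0,0],[0.0012,-0.0012,0,0],[0.0013,-0.0012,0,0],[0.0013,-0.0011,0,0],[0.0014,-0.001,0,0],[0.0014,-0.001,0,0],[0.0014,-0.0009,0,0]]]'
python3 - <<'E'
from h import *
s=get_image("side")
cv2.imwrite("pics/s5.png",cv2.resize(s["image"][180:260,230:350],None,fx=6,fy=6,interpolation=2)[:,:,::-1])
E
```

```text
time_s: 8.68
tcp_pos: [0.5819, 0.1149, 0.0233]
tool_rot: [0.442, -0.441, 0.552, -0.552]
wrist_force: [-0.2, 4.4, 3.0]
grip_width: 0.0556
time_s: 9.35
tcp_pos: [0.5789, 0.1039, 0.0314]
tool_rot: [0.441, -0.442, 0.552, -0.552]
wrist_force: [-0.0, -0.3, 0.0]
grip_width: 0.0554
```

View pics/s5.png

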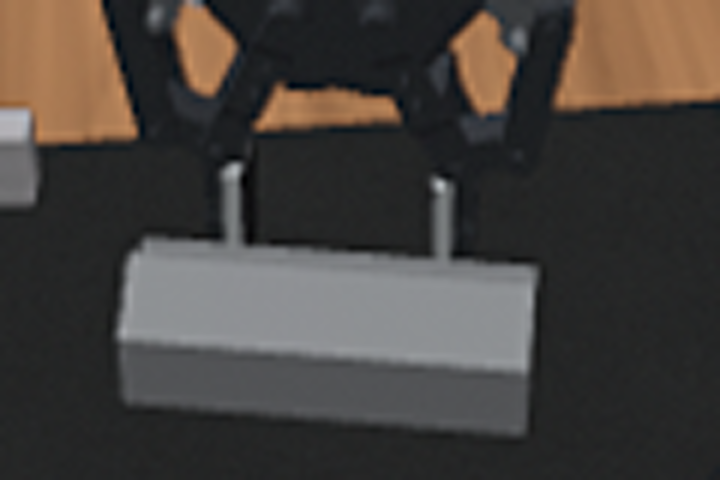

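The bar is falling past balance, and the keyway groove shows along the rear edge. I'll let it settle, then withdraw.

```bash
python3 -m inch '[[[0,0,0,0],[0,0,0,0],[0,0,0,0],[0,0,0,0]]]'
python3 -m inch '[[[-0.005,0,0,0],[-0.015,0,0,0],[-0.025,0,0,0],[-0.03,-0.02,0,0],[-0.03,-0.03,0,0],[-0.03,-0.03,0,0],[-0.03,-0.03,0,0],[-0.03,-0.03,0,0],[0,0,0,0],[0,0,0,0]]]'
python3 - <<'E'
from h import *
s=get_image("side");d=get_image("top")
cv2.imwrite("pics/s6.png",cv2.resize(s["image"][180:340,200:400],None,fx=4,fy=4,interpolation=2)[:,:,::-1])
cv2.imwrite("pics/t6.png",cv2.resize(d["image"][160:300,230:430],None,fx=4,fy=4,interpolation=2)[:,:,::-1])
E
```

```text
time_s: 9.73
tcp_pos: [0.5793, 0.1045, 0.0316]
tool_rot: [0.442, -0.442, 0.552, -0.552]
wrist_force: [-0.8, -0.2, 0.8]
grip_width: 0.0556
time_s: 10.57
tcp_pos: [0.623, 0.2959, 0.1729]
tool_rot: [-0.445, 0.441, -0.551, 0.552]
wrist_force: [-0.5, 0.2, -0.6]
grip_width: 0.0554
```

View pics/s6.png

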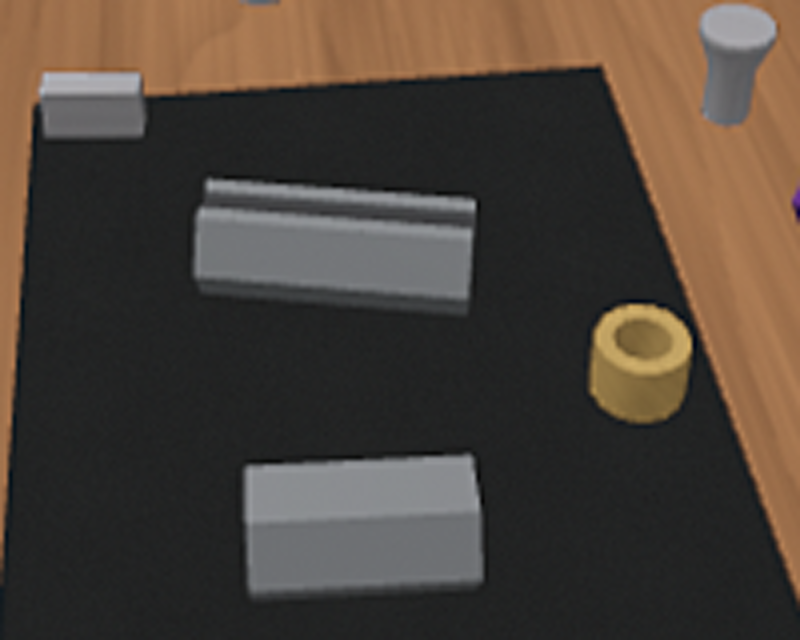

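View pics/t6.png

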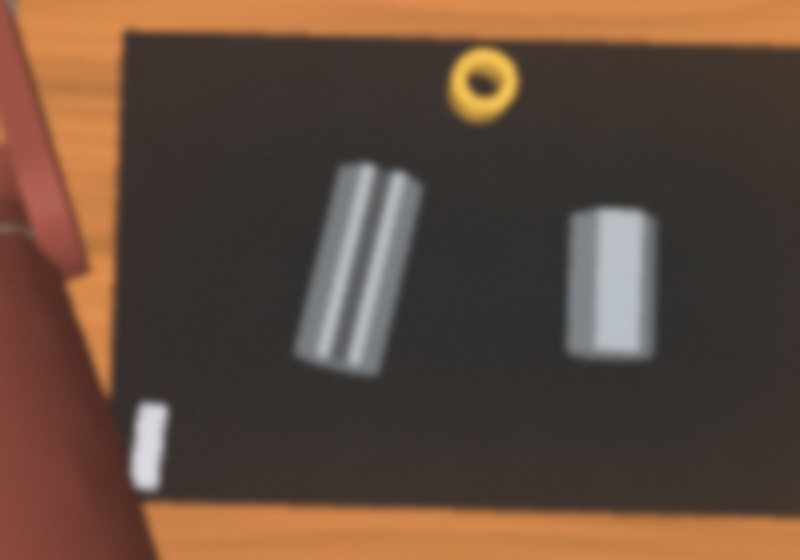

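The keyway is centred on the top face in both views (t6 near (362,265), s6 near (335,210)). The plain bar, bushing and small block haven't moved. Next I'll hand in.

```bash
python3 -c "
from cell import *
print(hand_in(), state()['wrist_force'].round(1), state()['time_s'])"
```

```text
the job is handed in; nothing more can be done
the job is handed in; nothing more can be done
```

The keyed bar now lies flat on the mat with its keyway facing straight up. I rolled it two faces towards -y, pushing its side edge with both spread fingers and letting it come to rest on each face. It was never gripped or lifted.

- **Final pictures:** Both show the groove centred on the top face, with the arm clear of everything. By eye, the plain bar, bushing, small block and mat are where they started; I did not re-measure their positions.
- **Between rolls:** The bar sat flat, shifted about 27 mm, with its heading kept within about 1°. I could not see the keyway at that stage, because the arm hid it from the top camera and it faced away from the side camera.
- **Forces and time:** Push forces read between moves stayed around 5 N. The last reading before handing in was at about 10.6 s, well inside the 42 s limit.
- **Not confirmed:** My force and time readout at hand-in did not print, so nothing was checked after that point. No check I made failed.

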